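# Stop the tin mixer and weigh the mixed tin

## Task

The tin mixer is done: turn its ribbed speed collar until the pointer tab clicks in at the off mark, which is the one long, broad bar on the flange, and let go. Then swing the latch lever well clear of the hood, open the hood fully and leave it standing open. Take the small tin out of the mixer and set it down (do not drop it) upright in the middle of the weighing scale's round pan, never tipping it over and leaving everything else on the bench alone.

Things in the scene. Friction and masses are not known exactly. Their poses are not given: they have to be found in the camera images.
- mixer: the tin mixer: a grey machine 150 mm deep (x), 340 mm wide (y), fixed to the bench. Origin at bench height under the middle of its square bowl (136 mm inside, rim 42 mm and turntable 12 mm above the bench); x points to the hood's hinge, away from the robot, y left to the latch, z up. The housing with the collar is on the right (-y)
- collar (a joint): angle of the speed collar in rad, growing counter-clockwise seen from above; at 0 its tab points along the mixer's -x. It clicks into four sprung stops, at -0.9, -0.3, 0.3 and 0.9 (range -1 to 1); the off mark is the stop at -0.3; it starts at 0.3 or 0.9. Near a stop the spring pulls it in by itself; turning it takes at most about 0.3 N m
- collar_mid (a point): centre of the speed collar, on its vertical axis: a ribbed black ring 58 mm across, 32 mm high, round a fixed barrel that stands 15 mm higher (top 122 mm above the bench). A pale pointer tab 9 mm wide sticks out 9 mm from its side at its lower edge, along this point's -x (axes turn with the collar). Just below, its face 18 mm below this point, is a fixed flange 97 mm across
- off_mark (a point): the off mark: the one long, broad raised bar (14 x 8 mm) on the flange beside the collar; the other three stops have short thin bars. This point is the bar's middle
- latch (a joint): angle of the latch lever in rad: 0 to 0.1 lies over the hood's keeper tab and holds the hood shut, growing as it swings outward, to the mixer's left, about a vertical pivot (clockwise from above), to its limit at 1.4. Light friction, under 1 N at the post, stays where left
- latch_post (a point): on the upright round post (13 mm across) at the end of the 90 mm latch lever, 10 mm below the post's top and 83 mm above the bench; the lever's upper face is 19 mm lower. The latched post stands 30 mm clear of the hood's left wall
- latch_pivot (a point): a point on the latch's vertical pivot axis at the height of the post's point, 84 mm from it
- hood (a joint): opening angle of the hood in rad: 0 shut, range 0 to 1.75. A stiff hinge: it stays where it is left. Lifting it takes about 3 N at the handle
- hood_bar (a point): middle of the hood's handle: a round bar 10 mm thick, 90 mm long along the mixer's y, 82 mm above the bench when shut; its ends run back to the hood's front wall, whose face is 42 mm behind the bar's centre line. The hood is an aluminium box lid 148 x 148 x 50 mm, open below, its top 92 mm above the bench when shut
- hood_hinge (a point): middle of the hood's hinge line, at the far rim of the bowl, parallel to the mixer's y; the handle bar is 190 mm in front of it and 40 mm higher when shut, and circles it, rising first
- tin_mid (a point): centre of the small round tin standing on the turntable under the hood: 62 mm across, 62 mm high, about 0.25 kg; its z axis is its own axis. Its top is then about 74 mm above the bench, 32 mm above the bowl's rim
- pan_top (a point): centre of the upper face of the weighing scale's round steel pan, 120 mm across, 39 mm above the bench. The scale is a flat grey box, 190 x 160 mm, fixed to the bench, with a dark display strip toward its -x side; this point's axes are the scale's
- tape_roll: bystander, to be left alone: roll of cream masking tape, 104 mm across, 24 mm high; origin under its middle
- fan: bystander, to be left alone: colour fan deck, 150x44x19 mm; origin under its middle
- pen: bystander, to be left alone: marker pen, 128 mm long; origin under its middle
- gauge: bystander, to be left alone: black coating gauge, 105x62x26 mm; origin under its middle
- glue_bottle: bystander, to be left alone: squeeze bottle with a pointed cap, 60 mm across, 152 mm high; origin under its middle
- spare_tin: bystander, to be left alone: another small round tin, at the back of the bench between two spray cups, 62 mm across, 74 mm high; origin under its middle
- cup_near_purple: bystander, to be left alone: lidded spray cup, 100 mm across, 165 mm high; origin under its middle
- cup_near_clear: bystander, to be left alone: lidded spray cup, 100 mm across, 165 mm high; origin under its middle
- mixed_tin: the same small tin; its origin lies under its middle, 31 mm below its centre
- scale: the weighing scale; its origin lies under the middle of its box, at bench height; the pan's centre is 25 mm ahead of it along its x axis

How it is judged:
By the outcome, as a careful person would: the job done as asked, in the order asked, and still so for the second after the job is handed in, with the robot touching nothing.
It also fails if it takes over 72 s, if anything falls off the work surface, if the arm or the gripper's body presses on something with over 40 N, if the wrist force passes 120 N, or if a joint passes its speed limit or range.

## Robot

A 7-joint arm with a two-finger parallel gripper is mounted at the origin on a cart in front of the work surface, level with it; the furniture and walls round the work are solid. World frame = base frame: x ahead of the robot, y to its left, z up, the work surface at z = 0. Lengths are in m, angles in rad, forces in N, time in s.
With the tool pointing down it reaches from about 0.35 to 0.9 m from the base axis. Payload 7.2 kg.
Tool frame: the origin (TCP) lies between the finger pads; the fingertips stand 14 mm ahead of it and the grasp point (between the pads) lies 5 mm behind it; z points along the fingers, y is the direction in which the jaws open and shut (so a half turn about z gives the same grasp; the last joint's range is limited). The gripper opens to 85 mm and grips with 20 to 120 N. Pads are 22 mm wide; open, the fingers measure 114 mm over their backs; the gripper's body (76 mm by 85 mm) begins 54 mm behind the grasp point. The pads swing forward as they close: fully open they stand 13 mm farther back than shut.
Start: joints at [-1.231, 0.411, -0.013, 1.596, 0.006, 1.134, -0.082], TCP at [0.248, 0.574, 0.245] pointing down, gripper open.
Joint ranges: [-2.95, 2.95], [-0.29, 1.99], [-1.47, 1.44], [0.14, 2.54], [-1.03, 4.17], [0.13, 1.85], [-2.86, 2.86]. Speed limits (rad/s): [2.39, 2.39, 3.01, 3.01, 3.14, 3.14, 3.14].

## Interface

Orientations are given as a unit quaternion [w, x, y, z].
In Python, from plant import telemetry, imaging, env gives the robot as it stands.
- The arm moves only by the shell command python3 -m pendant 'ROWS' [FORCE]. ROWS is JSON, a list of rows, each a list of 7 numbers: the shift along the tool's x, y, z in cm, then the turn, a rotation vector about the tool's x, y, z in degrees, then the finger opening in cm, from 0 to 8.54. A call has 1 to 10 rows; each row shifts and turns the pose as measured when the row begins, along the tool's axes as they then stand; what a row does not reach is not made up. A row lasts 1/8 s, in which the tool goes at most 62.5 mm and 10.7 degrees, less where a joint would pass 70% of its speed; a pose out of reach is approached as far as the arm can. A call is refused whole if a number of a shift passes 6.25 or a number of a turn 10.7, either way. A call with a gripper value outside its range is refused whole. The fingers move at their own pace and stop on an object; FORCE is the grip in N (left out, the last holds). Time passes only in rows, so rows that do not move let the fingers close. It gives the time, the measured TCP pose, the force and the opening at its end, in the units of the state.
- telemetry.get_state(): the state, without advancing time (a new reading comes with each control period).
- imaging.read_camera(name): name is "side" or "top" or "wrist"; returns a dict with "image" (420x560x3 uint8, red, green, blue), "range_z" (420x560 float32, m along the optical axis (not along the pixel's ray), 0 where there is no reading), "mtx" (3x3 intrinsics, pixels), "distortion" ([k1, k2, p1, p2, k3] as OpenCV has them; the pictures are not rectified), "R" (3x3) and "t" (3): a world point X has camera coordinates R X + t. Camera axes: x right, y down, z forward; pixel columns grow to the right and rows downward; lengths in m; the calibration is good to about 2 mm. A picture is of the moment at which its call begins.
- env.hand_in(): hands the job in, once; it reports no verdict.
The state is a dict: "time_s": time; "q": joint angles; "qd": joint speeds; "effort": joint torques, N m; "tool_pos": TCP position; "tool_rot": TCP orientation; "force": force on the tool from outside, world axes, zero at the start; "ft_torque": the same for the moment, N m; "finger_gap": finger opening in m.
Only numpy, scipy, OpenCV 4.12 (cv2) and the standard library are available. Lean on these libraries where they do the work, as an engineer would, in place of code of your own. Each camera call takes 0.05 s, during which the arm holds its last target. There are 200 camera calls.

## Working session

There is one attempt and no reset: what is moved stays moved. The work goes in short steps, Python scripts to look and compute and a shell command to move; the robot and the scene stay as the last step left them, time stands still between calls to the robot, and variables do not carry over. Pictures are saved under pics/ and viewed, about 8 in all and at most 12, crops included, and the job is handed in when it is done.

```bash
mkdir -p pics
cat > h.py <<'E'
import numpy as np, cv2, sys
sys.path.insert(0,'.')
from plant import telemetry, imaging, env
def shot(name,tag):
    c=imaging.read_camera(name); np.savez(f'pics/{tag}.npz',**c)
    cv2.imwrite(f'pics/{tag}.png',c['image'][:,:,::-1]); return c
def load(tag): return dict(np.load(f'pics/{tag}.npz'))
def cloud(c):
    h,w=c['range_z'].shape
    u,v=np.meshgrid(np.arange(w),np.arange(h))
    n=cv2.undistortPoints(np.stack([u,v],-1).reshape(-1,1,2).astype(np.float64),c['mtx'],c['distortion']).reshape(h,w,2)
    z=c['range_z'].astype(float)
    P=np.dstack([n*z[...,None],z])
    X=(P-c['t'])@c['R']; X[z==0]=np.nan
    return X
def ray_at_z(c,u,v,z):
    n=cv2.undistortPoints(np.array([[[u,v]]],float),c['mtx'],c['distortion'])[0,0]
    d=np.array([n[0],n[1],1])@c['R']; o=-c['t']@c['R']
    return o+d*(z-o[2])/d[2]
E
python3 - <<'E'
from h import *
for n in('top','side'):
    c=shot(n,n+'0'); print(n,c['mtx'][0,0],-c['t']@c['R'],c['R'].round(2).tolist())
s=telemetry.get_state(); print(s)
E
```

```text
top 452.2099075628713 [0.34558126 0.08858779 1.40306959] [[0.02, -1.0, -0.02], [-0.98, -0.01, -0.18], [0.18, 0.02, -0.98]]
side 536.8579023799296 [-0.17570753 -1.13466389  0.6475956 ] [[0.86, -0.51, 0.01], [-0.17, -0.32, -0.93], [0.48, 0.8, -0.36]]
{'time_s': 0.1, 'q': array([-1.2312003 ,  0.41180854, -0.012723  ,  1.59696188,  0.00554688,
        1.13430377, -0.08219039]), 'qd': array([-0.00024792, -0.00273603, -0.0002312 , -0.00300069, -0.00017319,
        0.00057306,  0.00041164]), 'effort': array([ 2.05425342e-03, -6.01828265e+01,  6.83779623e-01, -3.00088513e+01,
        1.39980612e-02,  6.50719623e-03,  3.96863470e-05]), 'tool_pos': array([0.24770953, 0.57334834, 0.24454354]), 'tool_rot': array([-1.22041833e-04,  2.02477594e-01,  9.79286628e-01, -7.13350623e-04]), 'force': array([ 0.24323519, -0.13544126, -0.87810199]), 'ft_torque': array([-0.00017042, -0.02615132,  0.05639283]), 'finger_gap': 0.0855402527466918}
```

View pics/top0.png

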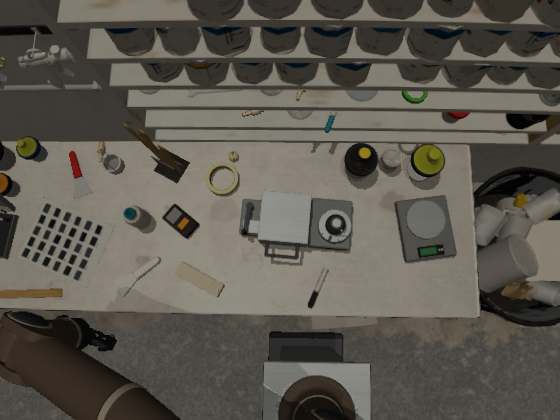

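View pics/side0.png

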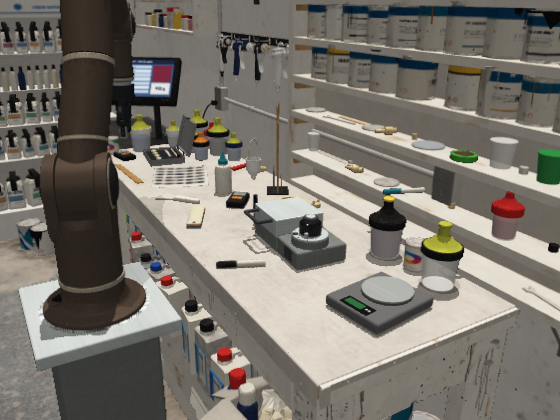

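The top view shows the hood at about (285,217), collar at (336,226), latch at (248,218), handle at (284,252) and pan at (426,220). I'll measure these from an enlarged crop.

Run:
```python
from h import *
c=load('top0'); X=cloud(c)
cv2.imwrite('pics/crop1.png',cv2.resize(c['image'][180:265,230:360,::-1],None,fx=6,fy=6,interpolation=cv2.INTER_CUBIC))
# hood top plane
m=(abs(X[...,2]-0.092)<0.006); m[:180]=0;m[265:]=0;m[:,:255]=0;m[:,315:]=0
p=X[m][:,:2].astype(np.float32); r=cv2.minAreaRect(p); print('hood',r,len(p),X[m][:,2].mean())
v,u=np.nonzero(m)
# pan
m=(abs(X[...,2]-0.039)<0.005); m[:185]=0;m[270:]=0;m[:,:395]=0;m[:,460:]=0
p=X[m][:,:2].astype(np.float32); print('scale',cv2.minAreaRect(p),len(p),p.mean(0))
for q in [(426,220),(336,222),(336,240),(351,226),(248,218),(284,258),(315,285)]:
    print(q,X[q[1],q[0]].round(4))
# barrel top
m=(X[...,2]>0.1)&(X[...,2]<0.2); m[:180]=0;m[265:]=0;m[:,:310]=0;m[:,365:]=0
print('barrel',X[m].mean(0),m.sum(), X[m].min(0),X[m].max(0))
```

```text
hood ((0.549430787563324, 0.1006995290517807), (0.14776551723480225, 0.19520366191864014), 85.69078063964844) 2528 0.09282440505792587
scale ((0.5543096661567688, -0.33241772651672363), (0.18391355872154236, 0.15276476740837097), 8.908411026000977) 1427 [ 0.56566334 -0.33238137]
(426, 220) [ 0.5762 -0.3333  0.0391]
(336, 222) [ 0.5532 -0.0488  0.1229]
(336, 240) [ 0.5074 -0.0538  0.0732]
(351, 226) [ 0.5501 -0.0989  0.071 ]
(248, 218) [0.5714 0.2089 0.0654]
(284, 258) [0.4513 0.0989 0.0856]
(315, 285) [0.3767 0.0037 0.0033]
barrel [ 0.54893299 -0.04871099  0.11536563] 314 [ 0.52148408 -0.07671245  0.10046411] [ 0.57957206 -0.02128824  0.13095095]
```

View pics/crop1.png

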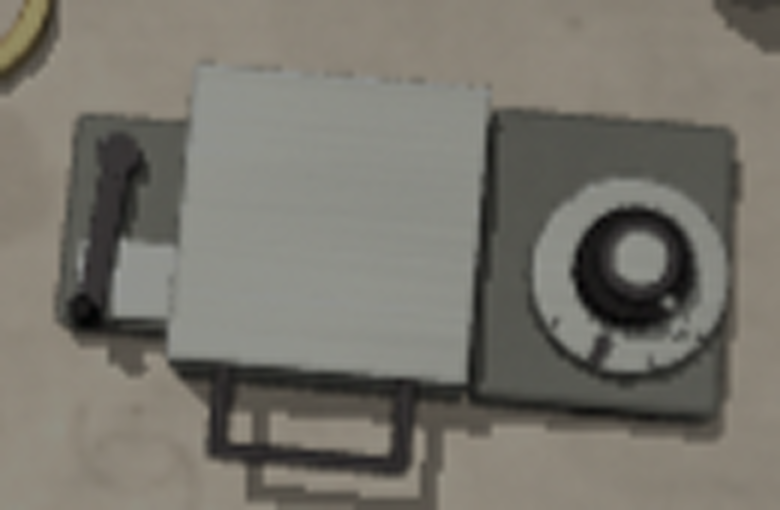

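The crop shows the thick off bar at about crop (600,348). The tab looks like the bright spot on the right at about (670,300), so the collar is likely at 0.9. The latch post is at (85,308) and the handle bar at about (305,460). The mixer yaw is about -4.3°. I'll move over the collar next.

```bash
python3 -m pendant '[[-4,-3.45,0,0,0,0,8.5],[-4,-3.45,0,0,0,0,8.5],[-4,-3.45,0,0,0,0,8.5],[-4,-3.45,0,0,0,0,8.5],[-4,-3.45,0,0,0,0,8.5],[-4,-3.45,0,0,0,0,8.5],[-4,-3.45,0,0,0,0,8.5],[-4,-3.45,0,0,0,0,8.5]]'; python3 -c "
from h import *
print(telemetry.get_state()['q'])"
```

```text
time_s: 1.1
tool_pos: [0.4345, 0.1846, 0.2419]
tool_rot: [-0.001, 0.198, 0.98, -0.002]
force: [0.6, -0.2, 0.3]
finger_gap: 0.0848
[-0.68115793  0.15129497  0.19771248  1.96532074 -0.03286799  1.03293529
  0.70252228]
```

```bash
python3 -m pendant '[[-4,-3.4,0,0,0,0,8.5],[-4,-3.4,0,0,0,0,8.5],[-4,-3.4,0,0,0,0,8.5],[-4,-3.4,0,0,0,0,8.5],[-4,-3.4,0,0,0,0,8.5],[0,0,0,0,0,0,8.5]]'
python3 - <<'E'
from h import *
print(telemetry.get_state()['q'])
c=shot('wrist','w1'); print(-c['t']@c['R'],c['R'].round(2).tolist())
X=cloud(c)
m=(X[...,2]>0.1)&(X[...,2]<0.13)&(np.hypot(X[...,0]-.55,X[...,1]+.049)<.04)
print(m.sum(), X[m].min(0),X[m].max(0))
cv2.imwrite('pics/w1b.png',cv2.resize(c['image'][:,:,::-1],(800,600)))
E
```

```text
time_s: 1.85
tool_pos: [0.5552, -0.0625, 0.2415]
tool_rot: [-0.002, 0.201, 0.98, -0.003]
force: [-0.4, 0.7, 0.4]
finger_gap: 0.0851
[-0.27839735  0.31108626  0.38080812  1.78246874 -0.12328125  1.07608523
  1.31078487]
[ 0.4880811  -0.0326096   0.36909233] [[0.39, 0.92, -0.01], [0.88, -0.38, 0.29], [0.27, -0.12, -0.96]]
2970 [ 0.52490897 -0.07685566  0.10013782] [ 0.58354033 -0.01824996  0.12433053]
```

View pics/w1b.png

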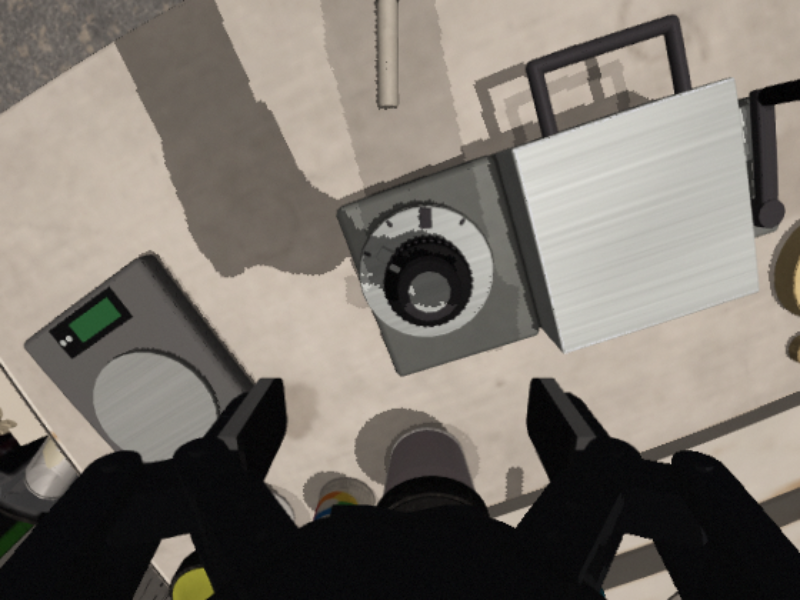

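Wrist view: collar at (428,282), off bar at (425,217), thin marks at (461,224), (390,225) and (367,254), and the pale tab at about (392,267). I'll get the angles and more accurate poses.

Run:
```python
from h import *
c=load('w1'); X=cloud(c); k=560/800
C=np.array([.5542,-.0475])
for n,u,v,z in [('tab',392,267,.08),('off',425,217,.075),('m-.9',461,224,.073),('m.3',390,225,.073),('m.9',367,254,.073)]:
    p=ray_at_z(c,u*k,v*k,z)[:2]; d=p-C; print(n,p.round(4),np.hypot(*d).round(4),np.degrees(np.arctan2(d[1],d[0]))%360)
m=(abs(X[...,2]-.115)<.0095)&(np.hypot(*(X[...,:2]-C).transpose(2,0,1))<.04)
for lo,hi in((.117,.127),(.102,.11),(.068,.077)):
    m=(X[...,2]>lo)&(X[...,2]<hi)&(np.hypot(X[...,0]-C[0],X[...,1]-C[1])<.055)
    print(lo,cv2.minEnclosingCircle(X[m][:,:2].astype(np.float32)),np.median(X[m][:,2]))
m=(abs(X[...,2]-.092)<.005)&(X[...,1]>.0)&(X[...,1]<.2)&(X[...,0]>.4)
m=cv2.erode(cv2.morphologyEx(m.astype(np.uint8),cv2.MORPH_OPEN,np.ones((25,25))),np.ones((3,3)))>0
print('hood',cv2.minAreaRect(X[m][:,:2].astype(np.float32)))
for n,u,v,z in [('bar l',672,18,.085),('bar r',532,66,.085),('post',775,92,.093),('pivot',770,212,.08)]:
    print(n,ray_at_z(c,u*k,v*k,z).round(4))
```

```text
tab [ 0.5388 -0.0671] 0.0249 231.74587807416628
off [ 0.5164 -0.0326] 0.0406 158.4319826813054
m-.9 [ 0.5309 -0.0113] 0.0431 122.74468519500208
m.3 [ 0.5121 -0.0571] 0.0432 192.90577617382894
m.9 [ 0.5244 -0.0805] 0.0445 227.85385219112177
0.117 ((0.5541264414787292, -0.04737750440835953), 0.01992451399564743) 0.12140425640599523
0.102 ((0.5542986392974854, -0.047234248369932175), 0.02972353808581829) 0.10625937619438663
0.068 ((0.5536075830459595, -0.047098468989133835), 0.049336861819028854) 0.07286617003464739
hood ((0.5778058171272278, 0.10152675211429596), (0.14418566226959229, 0.13809411227703094), 83.7230453491211)
bar l [0.4616 0.1545 0.085 ]
bar r [0.4559 0.0637 0.085 ]
post [0.5268 0.203  0.093 ]
pivot [0.6061 0.1949 0.08  ]
```

Run:
```python
from h import *
c=load('w1')
cv2.imwrite('pics/crop2.png',cv2.resize(c['image'][135:245,240:355,::-1],None,fx=5.5,fy=5.5,interpolation=cv2.INTER_CUBIC))
X=cloud(c); C=np.array([.5541,-.0473])
r=np.hypot(X[...,0]-C[0],X[...,1]-C[1]);a=np.degrees(np.arctan2(X[...,1]-C[1],X[...,0]-C[0]))%360
m=(r>.031)&(r<.0375)
for t in range(100,260,5):
    k=m&(abs(a-t)<2.5); print(t,k.sum(),np.nanmean(X[k][:,2]).round(4) if k.sum() else '',end=' | ')
```

```text
100 21 0.073 | 105 18 0.0729 | 110 19 0.0728 | 115 22 0.0727 | 120 18 0.0729 | 125 20 0.073 | 130 19 0.0729 | 135 20 0.0728 | 140 19 0.0727 | 145 20 0.0729 | 150 19 0.0726 | 155 17 0.0751 | 160 19 0.0753 | 165 20 0.0744 | 170 19 0.0728 | 175 20 0.0727 | 180 19 0.0728 | 185 20 0.0728 | 190 20 0.073 | 195 18 0.073 | 200 23 0.0726 | 205 18 0.0726 | 210 35 0.0789 | 215 20 0.0874 | 220 20 0.0872 | 225 514 0.3185 | 230 890 0.3174 | 235 299 0.2999 | 240 64 0.2413 | 245 51 0.2142 | 250 17 0.0732 | 255 18 0.0729 |
```

View pics/crop2.png

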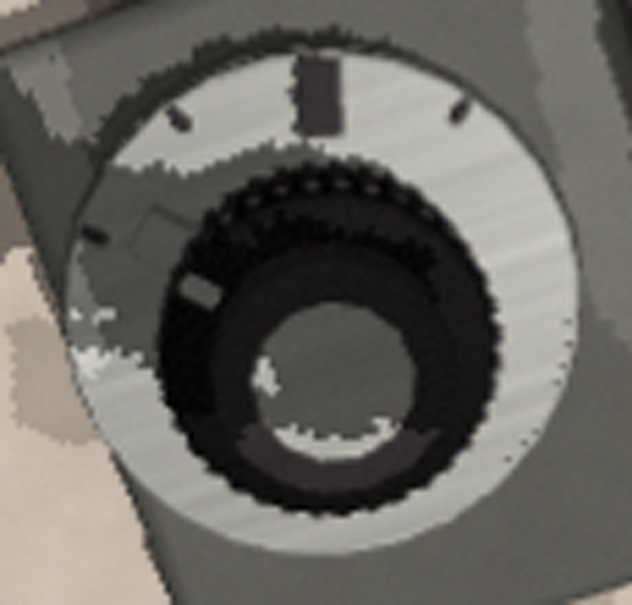

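The tab outline is in shadow at crop (160,230), and depth shows a bump at azimuth 210–235°. That puts the collar at the 0.9 stop, with the off mark 69° clockwise from it. I'll turn the jaws to straddle the tab.

```bash
cat >> h.py <<'E'
from scipy.spatial.transform import Rotation as Ro
def rel(*targets):
    s=telemetry.get_state(); w=s['tool_rot']; R=Ro.from_quat([w[1],w[2],w[3],w[0]]).as_matrix()
    print('t',s['time_s'],'pos',s['tool_pos'].round(4),'gap',round(s['finger_gap'],4),'F',s['force'].round(1),'jaw az',np.degrees(np.arctan2(R[1,1],R[0,1])).round(1),'z',R[:,2].round(3),'q',s['q'].round(2))
    for t in targets: print('  to',t,'tool cm',(100*R.T@(np.array(t)-s['tool_pos'])).round(2))
E
python3 -m pendant '[[0,0,0,0,0,-10,8.5],[0,0,0,0,0,-10,8.5],[0,0,0,0,0,-10,8.5],[0,0,0,0,0,-10,8.5],[0,0,0,0,0,-10,8.5],[0,0,0,0,0,-10,8.5],[0,0,0,0,0,-5,8.5]]'; python3 -c "
from h import *
rel((.5541,-.0473,.16),(.5541,-.0473,.096))"
```

```text
time_s: 2.78
tool_pos: [0.5502, -0.0468, 0.2392]
tool_rot: [-0.005, -0.382, 0.924, 0.003]
force: [-0.0, 0.4, 0.5]
finger_gap: 0.0849
t 2.775 pos [ 0.5502 -0.0468  0.2392] gap 0.0849 F [-0.   0.4  0.5] jaw az 134.9 z [-0.012  0.001 -1.   ] q [-0.13  0.3   0.16  1.78 -0.05  1.08  2.4 ]
  to (0.5541, -0.0473, 0.16) tool cm [-0.3  -0.38  7.92]
  to (0.5541, -0.0473, 0.096) tool cm [-0.34 -0.44 14.32]
```

```bash
python3 -m pendant '[[-0.3,-0.4,4,0,0,0,8.5],[0,0,4,0,0,0,8.5],[0,0,2,0,0,0,8.5],[0,0,0,0,0,0,8.5]]'; python3 -c "
from h import *
rel((.5541,-.0473,.096))"
```

```text
time_s: 3.28
tool_pos: [0.5525, -0.0393, 0.137]
tool_rot: [-0.005, -0.387, 0.922, 0.004]
force: [-0.1, 0.8, 0.2]
finger_gap: 0.0849
t 3.275 pos [ 0.5525 -0.0393  0.137 ] gap 0.0849 F [-0.1  0.8  0.2] jaw az 135.6 z [-0.012  0.005 -1.   ] q [-0.12  0.42  0.14  1.88 -0.08  0.86  2.42]
  to (0.5541, -0.0473, 0.096) tool cm [ 0.44 -0.72  4.1 ]
```

```bash
python3 -m pendant '[[0.4,-0.7,0,0,0,0,8.5],[0,0,1.5,0,0,0,8.5],[0,0,1.5,0,0,0,8.5],[0,0,1.0,0,0,0,8.5],[0,0,0,0,0,0,8.5]]'; python3 -c "
from h import *
rel((.5541,-.0473,.096))"
```

```text
time_s: 3.9
tool_pos: [0.5553, -0.0461, 0.0965]
tool_rot: [-0.003, -0.388, 0.922, 0.004]
force: [-0.1, -0.0, -0.3]
finger_gap: 0.085
t 3.9 pos [ 0.5553 -0.0461  0.0965] gap 0.085 F [-0.1 -0.  -0.3] jaw az 135.6 z [-0.009  0.005 -1.   ] q [-0.1   0.48  0.13  1.91 -0.09  0.77  2.45]
  to (0.5541, -0.0473, 0.096) tool cm [ 0.17 -0.    0.05]
```

```bash
python3 -m pendant '[[0,0,0,0,0,0,5],[0,0,0,0,0,0,5],[0,0,0,0,0,0,5],[0,0,0,0,0,0,5],[0,0,0,0,0,0,5]]' 35; python3 -m pendant '[[0,0,0,0,0,8,5],[0,0,0,0,0,8,5],[0,0,0,0,0,8,5],[0,0,0,0,0,8,5]]'; python3 -c "
from h import *
rel((.5541,-.0473,.096))"
```

```text
time_s: 4.53
tool_pos: [0.555, -0.0456, 0.0971]
tool_rot: [-0.003, -0.388, 0.922, 0.005]
force: [-0.1, 0.7, -1.9]
finger_gap: 0.0553
time_s: 5.03
tool_pos: [0.5557, -0.0468, 0.0972]
tool_rot: [-0.004, -0.11, 0.994, 0.003]
force: [0.9, -0.6, -3.9]
finger_gap: 0.0556
t 5.025 pos [ 0.5557 -0.0468  0.0972] gap 0.0556 F [ 0.9 -0.6 -3.9] jaw az 102.7 z [-0.008  0.005 -1.   ] q [-0.21  0.48  0.27  1.91 -0.19  0.78  1.96]
  to (0.5541, -0.0473, 0.096) tool cm [ 0.16 -0.02  0.12]
```

```bash
python3 -m pendant '[[0,0,0,0,0,9,5],[0,0,0,0,0,9,5],[0,0,0,0,0,9,5],[0,0,0,0,0,8.5,5],[0,0,0,0,0,0,5]]'; python3 -c "
from h import *
rel((.5541,-.0473,.096))"
```

```text
time_s: 5.65
tool_pos: [0.5556, -0.0483, 0.0972]
tool_rot: [-0.004, 0.208, 0.978, 0.001]
force: [-0.8, -0.3, -1.5]
finger_gap: 0.0558
t 5.65 pos [ 0.5556 -0.0483  0.0972] gap 0.0558 F [-0.8 -0.3 -1.5] jaw az 65.9 z [-0.008  0.003 -1.   ] q [-0.33  0.5   0.44  1.92 -0.3   0.79  1.43]
  to (0.5541, -0.0473, 0.096) tool cm [0.18 0.03 0.12]
```

```bash
python3 -m pendant '[[0,0,0,0,0,0,8.5],[0,0,0,0,0,0,8.5],[0,0,0,0,0,0,8.5],[0,0,0,0,0,0,8.5],[0,0,-3,0,0,0,8.5],[0,0,-5,0,0,0,8.5],[0,0,-5,0,0,0,8.5],[0,0,0,0,0,0,8.5]]'
python3 - <<'E'
from h import *
c=shot('wrist','w2'); rel((.40,.20,.25))
X=cloud(c); C=np.array([.5541,-.0473])
r=np.hypot(X[...,0]-C[0],X[...,1]-C[1]);a=np.degrees(np.arctan2(X[...,1]-C[1],X[...,0]-C[0]))%360
m=(r>.031)&(r<.0375)&(X[...,2]>.08)&(X[...,2]<.095)
print(np.sort(a[m])[::10].round(0))
h=dict(u=0)
cv2.imwrite('pics/w2b.png',cv2.resize(c['image'][:,:,::-1],(800,600)))
E
```

```text
time_s: 6.65
tool_pos: [0.5571, -0.0488, 0.2314]
tool_rot: [-0.004, 0.204, 0.979, 0.001]
force: [-0.1, -0.9, -0.7]
finger_gap: 0.0847
t 6.7 pos [ 0.556  -0.0484  0.2293] gap 0.0847 F [-0.6  1.3 -0. ] jaw az 66.4 z [-0.01   0.004 -1.   ] q [-0.4   0.34  0.51  1.8  -0.19  1.06  1.35]
  to (0.4, 0.2, 0.25) tool cm [24.25 16.53 -1.82]
[142. 144. 146. 149. 151. 153. 155.]
```

View pics/w2b.png

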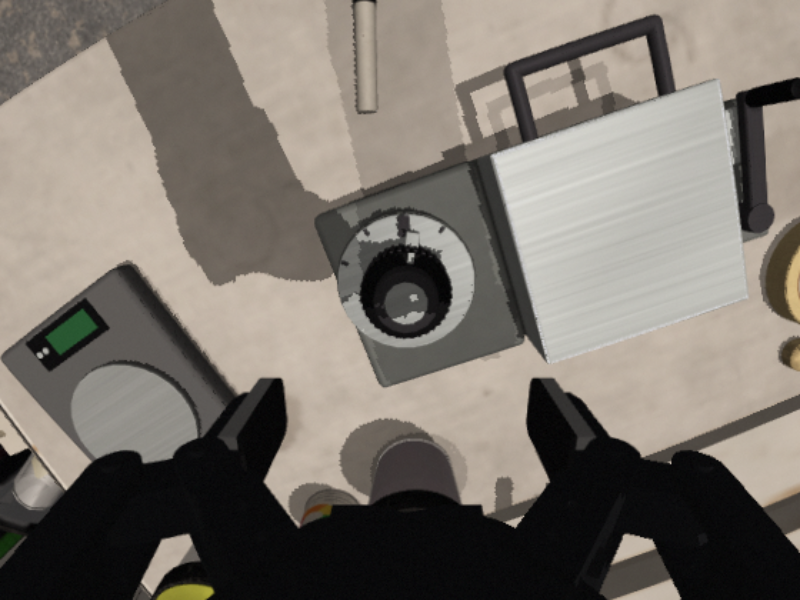

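Run:
```python
from h import *
c=load('w2')
cv2.imwrite('pics/crop3.png',cv2.resize(c['image'][135:245,230:345,::-1],None,fx=5.5,fy=5.5,interpolation=cv2.INTER_CUBIC))
```

```text
(no output)
```

View pics/crop3.png

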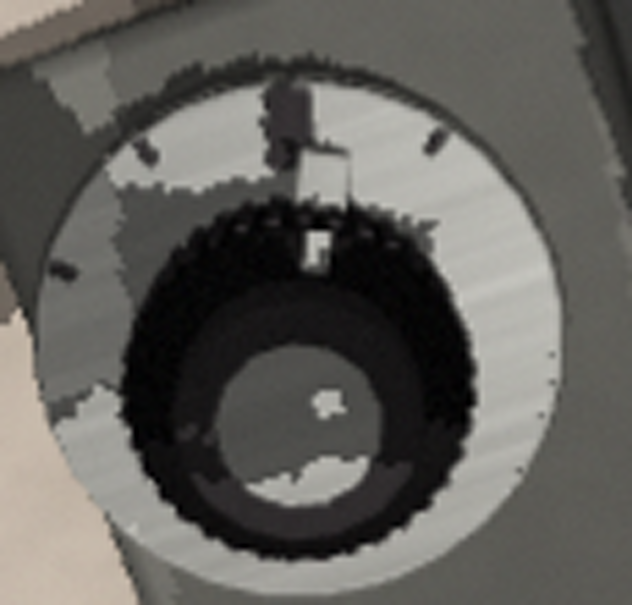

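Run:
```python
from h import *
for tag,u0,pts in [('w1',240,[('tab',160,230,.087),('dot',200,291,.107),('off',320,95,.075),('.9',95,235,.074)]),('w2',230,[('tab',325,175,.087),('tabL',303,150,.087),('tabR',346,152,.087),('dot',317,250,.107),('off',288,122,.075),('.9',62,270,.074),('-.9',436,141,.074)])]:
    c=load(tag);X=cloud(c)
    m=(X[...,2]>.102)&(X[...,2]<.11)&(np.hypot(X[...,0]-.554,X[...,1]+.047)<.055)
    C,_=cv2.minEnclosingCircle(X[m][:,:2].astype(np.float32)); print(tag,C)
    for n,u,v,z in pts:
        p=ray_at_z(c,u0+u/5.5-.4,135+v/5.5-.4,z)[:2]; d=p-C; print(n,p.round(4),np.hypot(*d).round(4),(np.degrees(np.arctan2(d[1],d[0]))%360).round(1))
```

```text
w1 (0.5542986392974854, -0.047234248369932175)
tab [ 0.5259 -0.0672] 0.0347 215.1
dot [ 0.5351 -0.0628] 0.0247 219.0
off [ 0.5165 -0.0323] 0.0406 158.4
.9 [ 0.5238 -0.0801] 0.0449 227.2
w2 (0.5543030500411987, -0.047380026429891586)
tab [ 0.5251 -0.0298] 0.0341 149.0
tabL [ 0.5198 -0.0316] 0.038 155.4
tabR [ 0.523  -0.0251] 0.0384 144.6
dot [ 0.5329 -0.0349] 0.0247 149.8
off [ 0.5156 -0.0325] 0.0415 159.0
.9 [ 0.5234 -0.0802] 0.0451 226.8
-.9 [ 0.5291 -0.0101] 0.045 124.1
```

The tab is at azimuth 149° and the off bar at 158.5–159°, so it overshot by about 9.5° and is not clicked in. I'll regrip and turn back counter-clockwise.

```bash
python3 -m pendant '[[0.2,0,4,0,0,0,8.5],[0,0,4,0,0,0,8.5],[0,0,2,0,0,0,8.5],[0,0,0,0,0,0,8.5]]'; python3 -c "
from h import *
rel((.5543,-.0473,.0965))"
```

```text
time_s: 7.2
tool_pos: [0.5505, -0.0465, 0.1229]
tool_rot: [-0.008, 0.204, 0.979, 0.0]
force: [-0.2, 0.1, 0.7]
finger_gap: 0.0852
t 7.2 pos [ 0.5505 -0.0465  0.1229] gap 0.0852 F [-0.2  0.1  0.7] jaw az 66.5 z [-0.015  0.004 -1.   ] q [-0.35  0.46  0.46  1.91 -0.27  0.84  1.42]
  to (0.5543, -0.0473, 0.0965) tool cm [-0.42  0.09  2.63]
```

```bash
python3 -m pendant '[[-0.4,0.1,1.3,0,0,0,8.5],[0,0,1.3,0,0,0,8.5],[0,0,0,0,0,0,8.5],[0,0,0,0,0,0,5],[0,0,0,0,0,0,5],[0,0,0,0,0,0,5],[0,0,0,0,0,0,5],[0,0,0,0,0,0,5]]' 35;python3 -c "
from h import *
rel((.5543,-.0473,.0965))"; python3 -m pendant '[[0,0,0,0,0,-5,5],[0,0,0,0,0,-4.5,5],[0,0,0,0,0,0,5]]'; python3 -c "
from h import *
rel((.5543,-.0473,.0965))"
```

```text
time_s: 8.2
tool_pos: [0.5548, -0.0482, 0.0967]
tool_rot: [-0.007, 0.204, 0.979, 0.0]
force: [0.9, -0.1, -2.6]
finger_gap: 0.0558
t 8.2 pos [ 0.5548 -0.0482  0.0967] gap 0.0558 F [ 0.9 -0.1 -2.6] jaw az 66.5 z [-0.014  0.003 -1.   ] q [-0.33  0.51  0.45  1.92 -0.3   0.8   1.44]
  to (0.5543, -0.0473, 0.0965) tool cm [0.08 0.06 0.02]
time_s: 8.57
tool_pos: [0.5549, -0.048, 0.0966]
tool_rot: [-0.007, 0.12, 0.993, 0.001]
force: [-0.6, -0.3, -3.5]
finger_gap: 0.0558
t 8.575 pos [ 0.5549 -0.048   0.0966] gap 0.0558 F [-0.6 -0.3 -3.5] jaw az 76.2 z [-0.014  0.003 -1.   ] q [-0.3   0.5   0.4   1.92 -0.27  0.79  1.58]
  to (0.5543, -0.0473, 0.0965) tool cm [0.07 0.05 0.02]
```

```bash
python3 -m pendant '[[0,0,0,0,0,0,8.5],[0,0,0,0,0,0,8.5],[0,0,0,0,0,0,8.5],[0,0,0,0,0,0,8.5],[0,0,-3,0,0,0,8.5],[0,0,-5,0,0,0,8.5],[0,0,-5,0,0,0,8.5],[0,0,0,0,0,0,8.5]]'
python3 - <<'E'
from h import *
c=shot('wrist','w3'); rel((.40,.20,.25))
for tag in('w2','w3'):
    c=load(tag);X=cloud(c); C=np.array([.5543,-.0473])
    r=np.hypot(X[...,0]-C[0],X[...,1]-C[1]);a=np.degrees(np.arctan2(X[...,1]-C[1],X[...,0]-C[0]))%360
    m=(r>.031)&(r<.0375)&(X[...,2]>.08)&(X[...,2]<.095); print(tag,np.sort(a[m])[::10].round(0),np.median(a[m]))
    m=(r>.036)&(r<.046)&(X[...,2]>.0745)&(X[...,2]<.078)&(a<180);print(' bar',np.median(a[m]),m.sum())
E
```

```text
time_s: 9.57
tool_pos: [0.5571, -0.0483, 0.2309]
tool_rot: [-0.007, 0.122, 0.992, 0.001]
force: [0.1, 0.1, 0.9]
finger_gap: 0.0849
t 9.625 pos [ 0.5559 -0.0479  0.2289] gap 0.0852 F [ 0.1  0.3 -0.2] jaw az 76.0 z [-0.017  0.003 -1.   ] q [-0.36  0.34  0.47  1.79 -0.17  1.07  1.49]
  to (0.4, 0.2, 0.25) tool cm [21.17 20.27 -1.78]
w2 [142. 144. 147. 149. 151. 153. 155.] 149.77299259411242
 bar 157.76708375391664 98
w3 [151. 154. 156. 158. 160. 162. 165.] 158.83698225746676
 bar 157.84770003232532 80
```

The tab is now at 158.8° against the bar at 158°, so it is clicked in at off. Next is the latch. I'll turn the jaws along the mixer x and look at the post from close by.

```bash
python3 -m pendant '[[0,0,0,0,0,10,8.5],[0,0,0,0,0,10,8.5],[0,0,0,0,0,10,6],[0,0,0,0,0,10,6],[0,0,0,0,0,10,4],[0,0,0,0,0,10,4],[0,0,0,0,0,10,4],[0,0,0,0,0,10,4]]'; python3 -m pendant '[[4.4,-1,0,0,0,0,4],[4.4,-1,0,0,0,0,4],[4.4,-1,0,0,0,0,4],[3,-1,0,0,0,0,4],[0,0,0,0,0,0,4]]'
python3 - <<'E'
from h import *
c=shot('wrist','w4'); rel((.527,.203,.084))
X=cloud(c)
print(-c['t']@c['R'])
def blob(z0,z1,x0,x1,y0,y1):
    m=(X[...,2]>z0)&(X[...,2]<z1)&(X[...,0]>x0)&(X[...,0]<x1)&(X[...,1]>y0)&(X[...,1]<y1)
    p=X[m]; print(m.sum(), p.mean(0).round(4) if len(p) else '', p.min(0).round(4) if len(p) else '',p.max(0).round(4) if len(p) else '')
blob(.086,.099,.49,.56,.188,.23)   # post top
blob(.055,.08,.58,.64,.175,.23)   # pivot
cv2.imwrite('pics/w4b.png',cv2.resize(c['image'][:,:,::-1],(800,600)))
E
```

```text
time_s: 10.62
tool_pos: [0.5496, -0.047, 0.2177]
tool_rot: [-0.012, 0.747, 0.665, -0.012]
force: [0.4, 0.4, 0.6]
finger_gap: 0.0404
time_s: 11.25
tool_pos: [0.5248, 0.1226, 0.211]
tool_rot: [-0.013, 0.749, 0.663, -0.018]
force: [-0.2, -0.0, -0.3]
finger_gap: 0.04
t 11.3 pos [0.525  0.121  0.2111] gap 0.0399 F [ 0.4  0.6 -0.5] jaw az -7.1 z [-0.043 -0.005 -0.999] q [-0.89  0.39  0.76  1.85 -0.31  1.07 -0.13]
  to (0.527, 0.203, 0.084) tool cm [ 8.29 -0.27 12.65]
[0.54032512 0.1971694  0.33771015]
30 [0.5328 0.2184 0.0941] [0.5247 0.2151 0.0863] [0.5374 0.227  0.0989]
984 [0.6035 0.21   0.0633] [0.5801 0.1977 0.0558] [0.6251 0.2198 0.0663]
```

View pics/w4b.png

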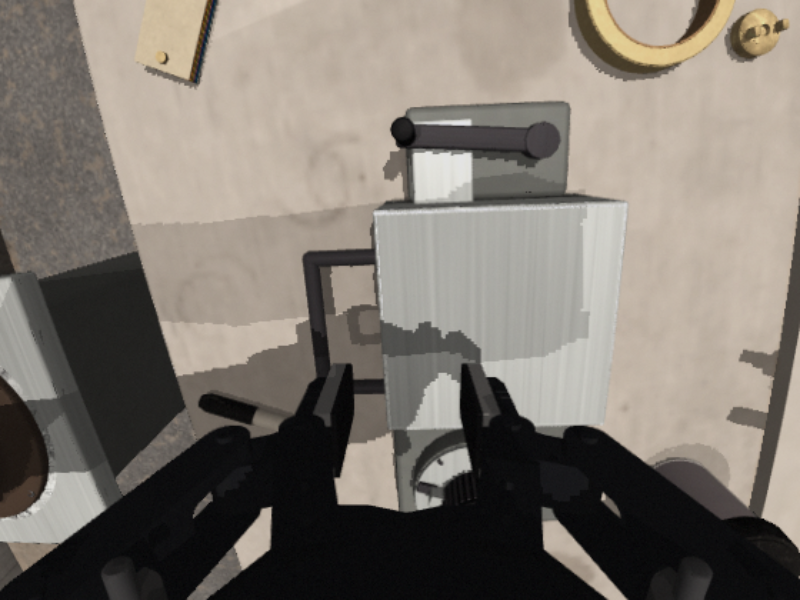

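Post top is at (403,128), lever pivot at (542,140), and the handle bar runs from (310,258) to (322,385).

Run:
```python
from h import *
c=load('w4');k=.7;X=cloud(c)
for n,u,v,z in [('post',403,127,.093),('pivot',542,140,.068),('barL',311,260,.087),('barR',322,385,.087)]:
    print(n,ray_at_z(c,u*k,v*k,z).round(4), X[int(v*k),int(u*k)].round(4))
p=ray_at_z(c,403*k,127*k,.093);q=ray_at_z(c,542*k,140*k,.068);print(np.hypot(*(p-q)[:2]))
for th in (0,.3,.6,.9,1.2):
    a=np.radians(175.6)-th; print(th,(q[:2]+.084*np.array([np.cos(a),np.sin(a)])).round(4))
rel((p[0],p[1],.14),(p[0],p[1],.084))
```

```text
post [0.5315 0.2228 0.093 ] [0.5318 0.2225 0.1019]
pivot [0.6127 0.2083 0.068 ] [0.6133 0.2084 0.0646]
barL [0.4657 0.1549 0.087 ] [0.4644 0.1546 0.0849]
barR [0.4567 0.0696 0.087 ] [0.4978 0.1328 0.2107]
0.08253047010391369
0 [0.529  0.2147]
0.3 [0.5346 0.2392]
0.6 [0.5472 0.2609]
0.9 [0.5657 0.2779]
1.2 [0.5884 0.2887]
t 11.3 pos [0.525  0.121  0.2111] gap 0.0399 F [ 0.4  0.6 -0.5] jaw az -7.1 z [-0.043 -0.005 -0.999] q [-0.89  0.39  0.76  1.85 -0.31  1.07 -0.13]
  to (np.float64(0.5314843557663378), np.float64(0.2228098722740005), 0.14) tool cm [10.26 -0.31  7.03]
  to (np.float64(0.5314843557663378), np.float64(0.2228098722740005), 0.084) tool cm [10.31 -0.07 12.62]
```

```bash
python3 -m pendant '[[4,0,0,-2.5,0,0,4],[4,0,0,0,0,0,4],[2,0,2,0,0,0,4],[0,0,3,0,0,0,4],[0,0,0,0,0,0,4]]'; python3 -c "
from h import *
rel((.5315,.2228,.085))"
```

```text
time_s: 11.92
tool_pos: [0.5389, 0.2142, 0.1562]
tool_rot: [0.006, 0.753, 0.658, -0.005]
force: [-0.0, -0.0, 1.2]
finger_gap: 0.0401
t 11.925 pos [0.5389 0.2142 0.1562] gap 0.0401 F [-0.  -0.   1.2] jaw az -7.6 z [-0.    -0.016 -1.   ] q [-0.98  0.5   0.7   1.83 -0.38  0.95 -0.25]
  to (0.5315, 0.2228, 0.085) tool cm [ 0.87 -0.86  7.11]
```

```bash
python3 -m pendant '[[0.9,-0.85,2,0,0,0,4],[0,0,0,0,0,0,4]]'; python3 -c "
from h import *
rel((.5315,.2228,.086))"
```

```text
time_s: 12.18
tool_pos: [0.5331, 0.2213, 0.1372]
tool_rot: [0.007, 0.754, 0.657, -0.005]
force: [0.0, -0.1, 0.2]
finger_gap: 0.04
t 12.175 pos [0.5331 0.2213 0.1372] gap 0.04 F [ 0.  -0.1  0.2] jaw az -7.9 z [ 0.001 -0.016 -1.   ] q [-0.99  0.52  0.69  1.86 -0.39  0.91 -0.25]
  to (0.5315, 0.2228, 0.086) tool cm [ 0.21 -0.2   5.12]
```

```bash
python3 -m pendant '[[0.2,-0.2,2,0,0,0,4],[0,0,2,0,0,0,4],[0,0,1.1,0,0,0,4],[0,0,0,0,0,0,4],[0,0,0,0,0,0,1],[0,0,0,0,0,0,1],[0,0,0,0,0,0,1],[0,0,0,0,0,0,1]]' 20; python3 -c "
from h import *
rel((.5346,.2392,.086),(.5472,.2609,.086))"
```

```text
time_s: 13.18
tool_pos: [0.5299, 0.2215, 0.088]
tool_rot: [0.004, 0.755, 0.656, -0.006]
force: [2.0, -0.4, -6.4]
finger_gap: 0.0121
t 13.175 pos [0.5299 0.2215 0.088 ] gap 0.0121 F [ 2.  -0.4 -6.4] jaw az -8.0 z [-0.004 -0.013 -1.   ] q [-0.95  0.59  0.64  1.89 -0.45  0.82 -0.21]
  to (0.5346, 0.2392, 0.086) tool cm [1.82 0.22 0.17]
  to (0.5472, 0.2609, 0.086) tool cm [4.15 1.17 0.14]
```

```bash
python3 -m pendant '[[0.9,0.1,0,0,0,0,1],[0.9,0.1,0,0,0,0,1],[1.2,0.4,0,0,0,0,1],[1.2,0.5,0,0,0,0,1],[1.0,0.8,0,0,0,0,1],[1.0,0.8,0,0,0,0,1]]'; python3 -c "
from h import *
rel((.5657,.2779,.086),(.5884,.2887,.086))"
```

```text
time_s: 13.92
tool_pos: [0.567, 0.2837, 0.0877]
tool_rot: [0.003, 0.755, 0.656, -0.006]
force: [0.8, -5.5, 0.4]
finger_gap: 0.0123
t 13.925 pos [0.567  0.2837 0.0877] gap 0.0123 F [ 0.8 -5.5  0.4] jaw az -8.0 z [-0.005 -0.013 -1.   ] q [-0.97  0.67  0.63  1.74 -0.47  0.9  -0.28]
  to (0.5657, 0.2779, 0.086) tool cm [-0.59 -0.05  0.17]
  to (0.5884, 0.2887, 0.086) tool cm [0.8  2.05 0.15]
```

```bash
python3 -m pendant '[[0.4,1.0,0,0,0,0,1],[0.3,1.0,0,0,0,0,1],[0,0,0,0,0,0,1],[0,0,0,0,0,0,4],[0,0,0,0,0,0,4],[0,0,0,0,0,0,4],[0,0,-3,0,0,0,4],[0,0,-4,0,0,0,4],[0,0,0,0,0,0,4]]'
python3 - <<'E'
from h import *
c=shot('top','t2'); rel((.4610,.11,.15))
E
```

```text
time_s: 15.05
tool_pos: [0.5903, 0.2934, 0.1592]
tool_rot: [0.002, 0.754, 0.657, -0.004]
force: [0.5, 0.7, -1.2]
finger_gap: 0.04
t 15.1 pos [0.5891 0.2933 0.1574] gap 0.0403 F [0.  0.5 0.6] jaw az -7.8 z [-0.006 -0.009 -1.   ] q [-0.98  0.63  0.67  1.63 -0.43  1.05 -0.32]
  to (0.461, 0.11, 0.15) tool cm [-19.9  -10.19   0.98]
```

```bash
python3 - <<'E'
from h import *
for tag in('t2','top0','side0'):
    X=cloud(load(tag)); 
    for z0,z1 in((.15,.3),(.3,.45),(.45,.6),(.6,.8),(.8,1.2)):
        m=(X[...,2]>z0)&(X[...,2]<z1)&(X[...,1]>-.1)&(X[...,1]<.3)&(X[...,0]>.62); print(tag,z0,m.sum(),np.nanpercentile(X[m][:,0],[0,2]).round(3) if m.sum() else '')
hx=np.array([.6504,.0974]);ax=np.array([.997,-.0767])
for p in np.arange(0,1.76,.25):
    b=hx-ax*.194*np.cos(.2075+p); print(round(p,2),b.round(3),round(.042+.194*np.sin(.2075+p),3))
E
python3 -m pendant '[[-5,-2.6,0,0,0,-3.5,4],[-5,-2.6,0,0,0,0,4],[-5,-2.6,0,0,0,0,4],[-4,-2,0,0,0,0,4],[0,0,0,0,0,0,4]]'; python3 -c "
from h import *
rel((.461,.112,.125),(.461,.112,.084))"
```

```text
t2 0.15 3131 [0.629 0.834]
t2 0.3 2876 [0.827 0.83 ]
t2 0.45 7366 [0.62  0.829]
t2 0.6 7485 [0.827 0.83 ]
t2 0.8 0 
top0 0.15 3101 [0.829 0.834]
top0 0.3 2870 [0.827 0.829]
top0 0.45 7250 [0.828 0.831]
top0 0.6 7494 [0.827 0.83 ]
top0 0.8 0 
side0 0.15 3944 [0.83  0.835]
side0 0.3 4266 [0.828 0.833]
side0 0.45 5539 [0.824 0.831]
side0 0.6 2028 [0.827 0.831]
side0 0.8 0 
0.0 [0.461 0.112] 0.082
0.25 [0.477 0.111] 0.128
0.5 [0.503 0.109] 0.168
0.75 [0.539 0.106] 0.201
1.0 [0.582 0.103] 0.223
1.25 [0.629 0.099] 0.235
1.5 [0.677 0.095] 0.234
1.75 [0.723 0.092] 0.222
time_s: 15.72
tool_pos: [0.4674, 0.1075, 0.1544]
tool_rot: [0.0, 0.732, 0.681, -0.009]
force: [0.4, 0.4, 0.3]
finger_gap: 0.0398
t 15.725 pos [0.4674 0.1075 0.1544] gap 0.0398 F [0.4 0.4 0.3] jaw az -4.1 z [-0.012 -0.012 -1.   ] q [-0.93  0.34  0.74  2.07 -0.29  0.86 -0.1 ]
  to (0.461, 0.112, 0.125) tool cm [ 0.45 -0.64  2.94]
  to (0.461, 0.112, 0.084) tool cm [ 0.5  -0.59  7.04]
```

```bash
python3 -m pendant '[[0.45,-0.6,1,0,0,0,4],[0,0,2,0,0,0,4],[0,0,0,0,0,0,4]]'; python3 -c "
from h import *
rel((.461,.112,.084))"
```

```text
time_s: 16.1
tool_pos: [0.4605, 0.1149, 0.1215]
tool_rot: [-0.0, 0.731, 0.682, -0.009]
force: [0.3, -0.3, -0.0]
finger_gap: 0.0396
t 16.1 pos [0.4605 0.1149 0.1215] gap 0.0396 F [ 0.3 -0.3 -0. ] jaw az -3.9 z [-0.014 -0.013 -1.   ] q [-0.92  0.39  0.7   2.1  -0.34  0.78 -0.07]
  to (0.461, 0.112, 0.084) tool cm [-0.24  0.12  3.75]
```

```bash
python3 -m pendant '[[-0.2,0.1,2,0,0,0,4],[0,0,2,0,0,0,4],[0,0,0,0,0,0,4],[0,0,0,0,0,0,0.5],[0,0,0,0,0,0,0.5],[0,0,0,0,0,0,0.5],[0,0,0,0,0,0,0.5]]' 25; python3 -c "
from h import *
rel((.461,.112,.080),(.477,.111,.128))"
```

```text
time_s: 16.98
tool_pos: [0.4594, 0.1155, 0.0816]
tool_rot: [-0.001, 0.729, 0.684, -0.011]
force: [-0.5, -0.7, -3.0]
finger_gap: 0.009
t 16.975 pos [0.4594 0.1155 0.0816] gap 0.009 F [-0.5 -0.7 -3. ] jaw az -3.7 z [-0.019 -0.013 -1.   ] q [-0.86  0.46  0.65  2.13 -0.41  0.7  -0.  ]
  to (0.461, 0.112, 0.08) tool cm [-0.34  0.18  0.16]
  to (0.477, 0.111, 0.128) tool cm [-0.41  1.7  -4.66]
```

```bash
python3 -m pendant '[[0,0.6,-2.4,0,0,0,0.5],[0,1.0,-2.2,0,0,0,0.5],[0,1.2,-2.1,0,0,0,0.5],[0,1.5,-1.9,0,0,0,0.5]]'; python3 -c "
from h import *
rel((.503,.109,.168),(.539,.106,.201),(.582,.103,.223))"
```

```text
time_s: 17.48
tool_pos: [0.5003, 0.1125, 0.1678]
tool_rot: [-0.004, 0.73, 0.684, -0.016]
force: [-3.4, -0.7, -1.2]
finger_gap: 0.0085
t 17.475 pos [0.5003 0.1125 0.1678] gap 0.0085 F [-3.4 -0.7 -1.2] jaw az -3.7 z [-0.028 -0.016 -0.999] q [-0.89  0.39  0.73  1.97 -0.31  0.94 -0.07]
  to (0.503, 0.109, 0.168) tool cm [-0.33  0.29 -0.02]
  to (0.539, 0.106, 0.201) tool cm [-0.45  3.81 -3.42]
  to (0.582, 0.103, 0.223) tool cm [-0.51  8.06 -5.73]
```

```bash
python3 -m pendant '[[0,1.8,-1.8,-3,0,0,0.5],[0,1.9,-1.5,-3,0,0,0.5],[0,2.1,-1.1,-3,0,0,0.5],[0,2.2,-0.7,-3,0,0,0.5]]'; python3 -c "
from h import *
rel((.582,.103,.223),(.629,.099,.235),(.677,.095,.234),(.723,.092,.222))"
```

```text
time_s: 17.98
tool_pos: [0.5759, 0.1069, 0.225]
tool_rot: [0.071, 0.727, 0.681, 0.054]
force: [-2.4, -0.8, -2.2]
finger_gap: 0.0086
t 17.975 pos [0.5759 0.1069 0.225 ] gap 0.0086 F [-2.4 -0.8 -2.2] jaw az -3.6 z [ 0.175 -0.029 -0.984] q [-0.94  0.34  0.79  1.9  -0.23  0.85 -0.12]
  to (0.582, 0.103, 0.223) tool cm [-0.34  0.58  0.31]
  to (0.629, 0.099, 0.235) tool cm [-0.45  5.44 -0.03]
  to (0.677, 0.095, 0.234) tool cm [-0.53 10.16  0.92]
  to (0.723, 0.092, 0.222) tool cm [-0.5  14.49  2.91]
```

```bash
python3 -m pendant '[[0,2.6,-0.1,-3,0,0,0.5],[0,2.6,0.2,-3,0,0,0.5],[0,2.5,0.7,-3,0,0,0.5]]'; python3 -c "
from h import *
rel((.629,.099,.235),(.677,.095,.234),(.723,.092,.222))"
```

```text
time_s: 18.35
tool_pos: [0.6581, 0.1007, 0.239]
tool_rot: [0.132, 0.719, 0.673, 0.112]
force: [-1.6, 0.4, -5.9]
finger_gap: 0.009
t 18.35 pos [0.6581 0.1007 0.239 ] gap 0.009 F [-1.6  0.4 -5.9] jaw az -3.5 z [ 0.339 -0.038 -0.94 ] q [-0.89  0.39  0.78  1.84 -0.26  0.7  -0.08]
  to (0.629, 0.099, 0.235) tool cm [-0.36 -2.86 -0.6 ]
  to (0.677, 0.095, 0.234) tool cm [-0.43  1.63  1.13]
  to (0.723, 0.092, 0.222) tool cm [-0.4   5.56  3.83]
```

```bash
python3 -m pendant '[[0,1.9,1.0,0,0,0,0.5],[0,1.9,1.3,0,0,0,0.5],[0,1.7,1.4,0,0,0,0.5],[0,0.5,0.4,0,0,0,0.5],[0,0,0,0,0,0,0.5]]'; python3 -c "
from h import *
rel((.723,.092,.222))"
```

```text
time_s: 18.98
tool_pos: [0.7234, 0.0963, 0.2184]
tool_rot: [0.124, 0.72, 0.675, 0.107]
force: [-4.1, -0.4, 5.5]
finger_gap: 0.0088
t 18.975 pos [0.7234 0.0963 0.2184] gap 0.0088 F [-4.1 -0.4  5.5] jaw az -3.6 z [ 0.322 -0.035 -0.946] q [-0.74  0.52  0.7   1.68 -0.36  0.75  0.01]
  to (0.723, 0.092, 0.222) tool cm [-0.43  0.11 -0.34]
```

```bash
python3 -m pendant '[[0,0.6,0.7,0,0,0,0.5],[0,0.4,0.5,0,0,0,0.5],[0,0,0,0,0,0,0.5]]'; python3 -c "
from h import *
rel((.723,.092,.222))"
```

```text
time_s: 19.35
tool_pos: [0.7254, 0.0968, 0.2116]
tool_rot: [0.113, 0.721, 0.676, 0.101]
force: [-0.9, -1.1, -1.4]
finger_gap: 0.0089
t 19.35 pos [0.7254 0.0968 0.2116] gap 0.0089 F [-0.9 -1.1 -1.4] jaw az -3.6 z [ 0.299 -0.027 -0.954] q [-0.72  0.54  0.69  1.66 -0.38  0.77  0.02]
  to (0.723, 0.092, 0.222) tool cm [-0.5   0.12 -1.05]
```

```bash
python3 -m pendant '[[0,0,0,0,0,0,4],[0,0,0,0,0,0,4],[0,0,0,0,0,0,4],[0,0,-3,0,0,0,4],[0,0,-5,0,0,0,4],[0,0,-3,0,0,0,4],[0,-5,0,5,0,0,6],[0,-6,0,5,0,0,8.5],[0,-6,0,5,0,0,8.5],[0,0,0,2,0,0,8.5]]'
python3 - <<'E'
from h import *
c=shot('wrist','w5'); rel((.5766,.103,.2)); t=shot('top','t3'); s=shot('side','s3')
a=cv2.resize(c['image'][:,:,::-1],(560,420)); b=t['image'][170:270,230:360,::-1]; b=cv2.resize(b,(240,184));s_=s['image'][170:300,220:360,::-1]; s_=cv2.resize(s_,(240,223))
o=np.zeros((420,800,3),np.uint8);o[:,:560]=a;o[:184,560:]=b;o[190:413,560:]=s_;cv2.imwrite('pics/m5.png',o)
E
```

```text
time_s: 20.6
tool_pos: [0.5261, 0.1115, 0.2824]
tool_rot: [0.007, 0.729, 0.684, 0.0]
force: [1.4, -0.3, 1.3]
finger_gap: 0.0849
t 20.65 pos [0.5282 0.1116 0.2828] gap 0.0852 F [0.  0.8 1. ] jaw az -3.6 z [ 0.011 -0.01  -1.   ] q [-0.94  0.27  0.8   1.8  -0.2   1.15 -0.15]
  to (0.5766, 0.103, 0.2) tool cm [-0.48  4.79  8.34]
```

View pics/m5.png

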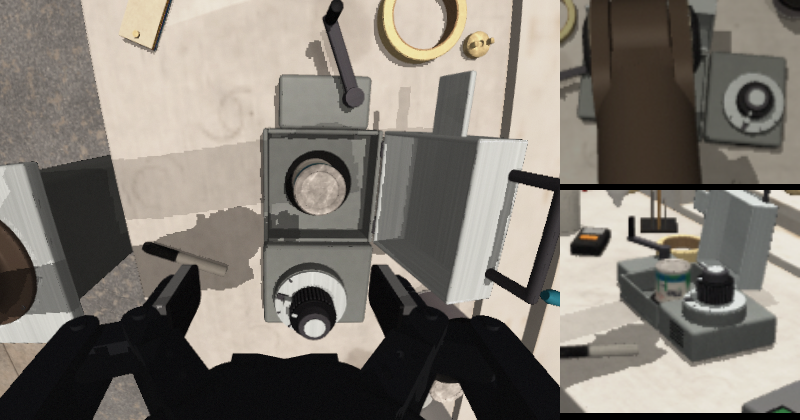

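The hood is open past vertical, the latch is swung out, and the tin is visible with its top at about (320,188) in the wrist view. I'll measure the tin, the hood angle and the pan.

Run:
```python
from h import *
c=load('w5'); X=cloud(c)
m=(abs(X[...,2]-.074)<.006)&(np.hypot(X[...,0]-.577,X[...,1]-.103)<.07); n,l,st,ce=cv2.connectedComponentsWithStats(m.astype(np.uint8)); i=1+st[1:,4].argmax()
p=X[l==i]; print('tin',cv2.minEnclosingCircle(p[:,:2].astype(np.float32)),p.mean(0),st[i,4])
for n,u,v in[('bar1',513,176),('rimTop',522,143)]: print(n,X[v,u])
# hood angle: inner roof panel plane
from numpy.linalg import svd
s=load('s3');Y=cloud(s)
m=(Y[...,0]>.63)&(Y[...,0]<.76)&(Y[...,1]>.04)&(Y[...,1]<.16)&(Y[...,2]>.07)&(Y[...,2]<.18)
q=Y[m];print(len(q))
if len(q)>50:
    q=q-np.median(q,0);q=q[np.abs(q).max(1)<.08];print('side normal',svd(q-q.mean(0),full_matrices=False)[2][2])
m=np.zeros(X.shape[:2],bool);m[175:215,420:450]=1;q=X[m];q=q[np.isfinite(q).all(1)];print('roof normal',svd(q-q.mean(0),full_matrices=False)[2][2],q.mean(0))
t=load('top0');X=cloud(t)
m=(abs(X[...,2]-.039)<.0035)&(np.hypot(X[...,0]-.576,X[...,1]+.333)<.075)
g=cv2.cvtColor(t['image'],cv2.COLOR_RGB2GRAY);m&=g>85
n,l,st,ce=cv2.connectedComponentsWithStats(m.astype(np.uint8)); i=1+st[1:,4].argmax()
p=X[l==i];print('pan',cv2.minEnclosingCircle(p[:,:2].astype(np.float32)),p.mean(0),st[i])
w=load('w3');X=cloud(w);print(w['image'][:,:,0].mean())
rel((.5766,.103,.16))
```

```text
tin ((0.5708808302879333, 0.10645163059234619), 0.03123391978442669) [0.57076572 0.10731649 0.07090073] 2110
bar1 [0.71436406 0.13588989 0.18580296]
rimTop [0.72340605 0.16117895 0.17928704]
595
side normal [ 0.95788767  0.24992315 -0.14138471]
roof normal [ 0.98265162 -0.06982918 -0.17181292] [0.70311871 0.09584409 0.08382424]
pan ((0.5797984004020691, -0.3320225179195404), 0.06059477478265762) [ 0.57938296 -0.33215124  0.0394835 ] [406 200  39  39 861]
124.05432823129252
t 20.75 pos [0.5297 0.1109 0.2829] gap 0.0848 F [-0.  -0.9 -0.1] jaw az -3.7 z [ 0.015 -0.012 -1.   ] q [-0.94  0.27  0.8   1.8  -0.2   1.14 -0.15]
  to (0.5766, 0.103, 0.16) tool cm [-0.35  4.54 12.36]
```

The hood normal gives 1.74 rad, so it is fully open. Tin centre is (0.571, 0.107) and pan centre is (0.580, -0.332). I'll turn the jaws along y and go over the tin.

```bash
python3 -m pendant '[[0,0,0,0,0,-10,8.5],[0,0,0,0,0,-10,8.5],[0,0,0,0,0,-10,8.5],[0,0,0,0,0,-10,8.5],[0,0,0,0,0,-10,8.5],[0,0,0,0,0,-10,8.5],[0,0,0,0,0,-10,8.5],[0,0,0,0,0,-10,8.5],[0,0,0,0,0,-10,8.5],[0,0,0,0,0,0,8.5]]'; python3 -c "
from h import *
rel((.571,.107,.16))"
```

```text
time_s: 22.0
tool_pos: [0.5374, 0.1085, 0.2824]
tool_rot: [0.016, 0.011, 1.0, -0.009]
force: [-0.5, 0.1, 0.1]
finger_gap: 0.0851
t 22.0 pos [0.5374 0.1085 0.2824] gap 0.0851 F [-0.5  0.1  0.1] jaw az 88.7 z [ 0.031 -0.017 -0.999] q [-0.71  0.24  0.5   1.78 -0.1   1.12  1.36]
  to (0.571, 0.107, 0.16) tool cm [-2.97  0.14 12.33]
```

```bash
python3 -m pendant '[[-2,0,2,-1,1.8,0,8.5],[-1,0.1,4,0,0,0,8.5],[0,0,3,0,0,0,8.5],[0,0,2,0,0,0,8.5],[0,0,0,0,0,0,8.5]]'; python3 -c "
from h import *
rel((.571,.107,.11),(.571,.107,.053))"
```

```text
time_s: 22.62
tool_pos: [0.5722, 0.1081, 0.1702]
tool_rot: [0.003, 0.023, 1.0, 0.0]
force: [-0.3, -0.4, 0.0]
finger_gap: 0.0848
t 22.625 pos [0.5722 0.1081 0.1702] gap 0.0848 F [-0.3 -0.4  0. ] jaw az 87.4 z [ 0.005  0.    -1.   ] q [-0.62  0.44  0.47  1.81 -0.24  0.94  1.47]
  to (0.571, 0.107, 0.11) tool cm [ 0.15 -0.11  6.02]
  to (0.571, 0.107, 0.053) tool cm [ 0.18 -0.12 11.72]
```

```bash
python3 -m pendant '[[0.1,-0.1,3,0,0,0,8.5],[0,0,3,0,0,0,8.5],[0,0,2.5,0,0,0,8.5],[0,0,0,0,0,0,8.5]]'; python3 -c "
from h import *
rel((.571,.107,.053))"
```

```text
time_s: 23.12
tool_pos: [0.576, 0.1077, 0.0878]
tool_rot: [0.007, 0.028, 1.0, 0.001]
force: [0.4, 0.2, -0.2]
finger_gap: 0.0851
t 23.125 pos [0.576  0.1077 0.0878] gap 0.0851 F [ 0.4  0.2 -0.2] jaw az 86.8 z [ 0.014  0.001 -1.   ] q [-0.58  0.55  0.42  1.87 -0.31  0.77  1.52]
  to (0.571, 0.107, 0.053) tool cm [ 0.55 -0.1   3.47]
```

```bash
python3 -m pendant '[[0.5,-0.1,1,0,0.8,0,8.5],[0,0,1.2,0,0,0,8.5],[0,0,1.2,0,0,0,8.5],[0,0,0,0,0,0,8.5]]'; python3 -c "
from h import *
rel((.571,.107,.053))";python3 -m pendant '[[0,0,0,0,0,0,5],[0,0,0,0,0,0,5],[0,0,0,0,0,0,5],[0,0,0,0,0,0,5],[0,0,0,0,0,0,5]]' 30; python3 -c "
from h import *
rel((.571,.107,.053))"
```

```text
time_s: 23.62
tool_pos: [0.5731, 0.1075, 0.055]
tool_rot: [0.002, 0.029, 1.0, 0.002]
force: [1.1, -0.5, -0.2]
finger_gap: 0.0853
t 23.625 pos [0.5731 0.1075 0.055 ] gap 0.0853 F [ 1.1 -0.5 -0.2] jaw az 86.7 z [ 0.004  0.004 -1.   ] q [-0.56  0.59  0.4   1.89 -0.34  0.72  1.55]
  to (0.571, 0.107, 0.053) tool cm [ 0.21 -0.07  0.2 ]
time_s: 24.25
tool_pos: [0.5733, 0.1073, 0.0553]
tool_rot: [0.002, 0.029, 1.0, 0.002]
force: [-0.3, 0.3, -2.5]
finger_gap: 0.0612
t 24.25 pos [0.5733 0.1073 0.0553] gap 0.0612 F [-0.3  0.3 -2.5] jaw az 86.6 z [ 0.005  0.003 -1.   ] q [-0.56  0.59  0.4   1.89 -0.34  0.72  1.55]
  to (0.571, 0.107, 0.053) tool cm [ 0.23 -0.05  0.23]
```

```bash
python3 -m pendant '[[0,0,-1.5,0,0,0,5],[0,0,-3,0,0,0,5],[0,0,-4,0,0,0,5],[0,0,-4,0,0,0,5],[0,0,-4,0,0,0,5],[0,0,-1.5,0,0,0,5],[0,0,0,0,0,0,5]]' 40; python3 -c "
from h import *
rel((.578,-.332,.22))"
```

```text
time_s: 25.12
tool_pos: [0.5708, 0.1061, 0.2437]
tool_rot: [0.001, 0.03, 1.0, 0.002]
force: [0.2, 0.8, -3.9]
finger_gap: 0.061
t 25.125 pos [0.5708 0.1061 0.2437] gap 0.061 F [ 0.2  0.8 -3.9] jaw az 86.6 z [ 0.002  0.004 -1.   ] q [-0.65  0.36  0.51  1.74 -0.2   1.09  1.43]
  to (0.578, -0.332, 0.22) tool cm [ -3.32 -43.7    2.21]
```

```bash
python3 -m pendant '[[-0.3,-3,0,0,0,0,5],[-0.4,-4.8,0,0,0,0,5],[-0.4,-4.8,0,0,0,0,5],[-0.4,-4.8,0,0,0,0,5],[-0.4,-4.8,0,0,0,0,5],[-0.4,-4.8,0,0,0,0,5],[-0.4,-4.8,0,0,0,0,5],[-0.3,-4.8,0,0,0,0,5],[0,-3,0,0,0,0,5],[0,0,0,0,0,0,5]]'; python3 -c "
from h import *
rel((.581,-.332,.15))"
```

```text
time_s: 26.38
tool_pos: [0.5696, -0.299, 0.2206]
tool_rot: [-0.014, 0.028, 1.0, 0.002]
force: [0.6, -0.2, -3.4]
finger_gap: 0.0612
t 26.375 pos [ 0.5696 -0.299   0.2206] gap 0.0612 F [ 0.6 -0.2 -3.4] jaw az 86.8 z [-0.027  0.006 -1.   ] q [ 0.01  0.52  0.58  1.58 -0.3   1.15  2.18]
  to (0.581, -0.332, 0.15) tool cm [-1.52 -3.26  7.01]
```

```bash
python3 -m pendant '[[-0.8,-1.6,1,0,-1.5,0,5],[-0.7,-1.6,2,0,0,0,5],[0,0,2,0,0,0,5],[0,0,2,0,0,0,5],[0,0,0,0,0,0,5]]'
python3 - <<'E'
from h import *
rel((.581,-.332,.084))
c=shot('wrist','w6');X=cloud(c)
cv2.imwrite('pics/w6.png',c['image'][:,:,::-1])
m=(abs(X[...,2]-.039)<.004)&(np.hypot(X[...,0]-.58,X[...,1]+.332)<.08)&(cv2.cvtColor(c['image'],cv2.COLOR_RGB2GRAY)>110)
p=X[m];print(len(p),p.min(0),p.max(0))
E
```

```text
time_s: 27.0
tool_pos: [0.5831, -0.3292, 0.1402]
tool_rot: [-0.001, 0.025, 1.0, 0.004]
force: [0.2, -0.5, -2.7]
finger_gap: 0.0611
t 27.0 pos [ 0.5831 -0.3292  0.1402] gap 0.0611 F [ 0.2 -0.5 -2.7] jaw az 87.1 z [-0.003  0.008 -1.   ] q [ 0.09  0.63  0.54  1.61 -0.37  1.01  2.27]
  to (0.581, -0.332, 0.084) tool cm [ 0.17 -0.33  5.62]
6482 [ 0.52306881 -0.38966042  0.03550436] [ 0.61478952 -0.26972898  0.04071336]
```

View pics/w6.png

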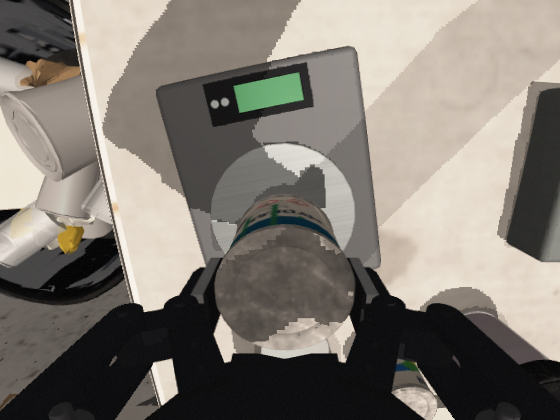

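The tin is held upright over the pan, whose centre I make (0.582, -0.331). I'll check cup clearance and then lower.

```bash
python3 - <<'E'
from h import *
X=cloud(load('top0'))
for y0,y1 in((-.42,-.3),(-.3,-.22),(-.22,-.05)):
    m=(X[...,2]>.06)&(X[...,2]<.25)&(X[...,1]>y0)&(X[...,1]<y1)&(X[...,0]>.6)&(X[...,0]<.8);p=X[m];print(y0,m.sum(),p.min(0).round(3),p.max(0).round(3))
E
python3 -m pendant '[[0,-0.15,1.5,0,0,0,5],[0,0,1.5,0,0,0,5],[0,0,1,0,0,0,5],[0,0,0,0,0,0,5]]'; python3 -c "
from h import *
rel((.583,-.331,.083))"
```

```text
-0.42 691 [ 0.698 -0.375  0.061] [ 0.798 -0.3    0.17 ]
-0.3 434 [ 0.706 -0.3    0.061] [ 0.794 -0.22   0.128]
-0.22 1019 [ 0.698 -0.22   0.061] [ 0.798 -0.078  0.172]
time_s: 27.55
tool_pos: [0.5845, -0.3307, 0.0996]
tool_rot: [0.0, 0.025, 1.0, 0.003]
force: [-0.2, -0.2, -3.6]
finger_gap: 0.0609
t 27.55 pos [ 0.5845 -0.3307  0.0996] gap 0.0609 F [-0.2 -0.2 -3.6] jaw az 87.2 z [ 0.001  0.007 -1.   ] q [ 0.11  0.68  0.51  1.63 -0.4   0.94  2.29]
  to (0.583, -0.331, 0.083) tool cm [ 0.15 -0.05  1.66]
```

```bash
python3 -m pendant '[[0.15,0,0.7,0,0,0,5],[0,0,0.5,0,0,0,5],[0,0,0.3,0,0,0,5],[0,0,0,0,0,0,5]]'; python3 -c "
from h import *
rel((.583,-.331,.082))"
```

```text
time_s: 28.05
tool_pos: [0.5834, -0.331, 0.0845]
tool_rot: [0.001, 0.025, 1.0, 0.003]
force: [-0.2, 0.1, -3.3]
finger_gap: 0.0609
t 28.05 pos [ 0.5834 -0.331   0.0845] gap 0.0609 F [-0.2  0.1 -3.3] jaw az 87.2 z [ 0.002  0.006 -1.   ] q [ 0.11  0.7   0.5   1.64 -0.41  0.91  2.3 ]
  to (0.583, -0.331, 0.082) tool cm [ 0.04 -0.01  0.25]
```

```bash
python3 -m pendant '[[0,0,0.15,0,0,0,5],[0,0,0.1,0,0,0,5],[0,0,0,0,0,0,5]]';  python3 -m pendant '[[0,0,0.15,0,0,0,5],[0,0,0,0,0,0,5]]'
```

```text
time_s: 28.42
tool_pos: [0.5838, -0.3311, 0.0827]
tool_rot: [0.002, 0.025, 1.0, 0.003]
force: [-0.3, -0.6, -3.9]
finger_gap: 0.0607
time_s: 28.68
tool_pos: [0.5841, -0.3313, 0.0828]
tool_rot: [0.002, 0.025, 1.0, 0.003]
force: [0.6, -0.5, -3.0]
finger_gap: 0.0614
```

```bash
python3 -m pendant '[[0,0,0.2,0,0,0,5],[0,0,0.0,0,0,0,5]]';  python3 -m pendant '[[0,0,0.2,0,0,0,5],[0,0,0,0,0,0,5]]'
```

```text
time_s: 28.92
tool_pos: [0.5845, -0.3315, 0.0827]
tool_rot: [0.003, 0.025, 1.0, 0.003]
force: [-0.5, -0.0, -3.8]
finger_gap: 0.0608
time_s: 29.18
tool_pos: [0.5848, -0.3316, 0.0827]
tool_rot: [0.004, 0.025, 1.0, 0.003]
force: [0.2, -0.6, -2.8]
finger_gap: 0.061
```

```bash
python3 -m pendant '[[0.1,0,0.4,0,0,0,5]]';  python3 -m pendant '[[0,0,0.3,0,0,0,5]]';  python3 -m pendant '[[0,0,0.3,0,0,0,5]]'
```

```text
time_s: 29.3
tool_pos: [0.5851, -0.3316, 0.0822]
tool_rot: [0.005, 0.025, 1.0, 0.004]
force: [-12.6, 12.5, 49.4]
finger_gap: 0.0607
time_s: 29.42
tool_pos: [0.5852, -0.3317, 0.0824]
tool_rot: [0.006, 0.025, 1.0, 0.004]
force: [-12.0, 7.0, 27.2]
finger_gap: 0.0606
time_s: 29.55
tool_pos: [0.5852, -0.3317, 0.0825]
tool_rot: [0.007, 0.025, 1.0, 0.005]
force: [-9.5, 7.7, 25.8]
finger_gap: 0.0609
```

In contact with the pan. I'll relax the force, open, and withdraw straight up.

```bash
python3 -m pendant '[[0,0,0,0,0,0,5],[0,0,0,0,0,0,5]]'; python3 -m pendant '[[0,0,0,0,0,0,8.5],[0,0,0,0,0,0,8.5],[0,0,0,0,0,0,8.5],[0,0,0,0,0,0,8.5],[0,0,-2,0,0,0,8.5],[0,0,-4,0,0,0,8.5],[0,0,-5,0,0,0,8.5],[0,0,-5,0,0,0,8.5],[6,0,0,0,0,0,8.5],[0,0,0,0,0,0,8.5]]'
python3 - <<'E'
from h import *
rel((.45,-.2,.3))
c=shot('wrist','w7');X=cloud(c)
for n,z,r in(('tin',.101,.06),('pan',.039,.08)):
    m=(abs(X[...,2]-z)<.005)&(np.hypot(X[...,0]-.582,X[...,1]+.331)<r)&(cv2.cvtColor(c['image'],cv2.COLOR_RGB2GRAY)>70)
    p=X[m];print(n,len(p),cv2.minEnclosingCircle(p[:,:2].astype(np.float32)) if len(p)>9 else '',p[:,2].std(),p[:,:2].min(0),p[:,:2].max(0))
t=shot('top','t7');s=shot('side','s7')
o=np.zeros((420,800,3),np.uint8);o[:,:560]=c['image'][:,:,::-1]
b=t['image'][130:280,200:470,::-1];o[:133,560:]=cv2.resize(b,(240,133))
b=s['image'][170:340,220:470,::-1];o[140:303,560:]=cv2.resize(b,(240,163));cv2.imwrite('pics/m7.png',o)
E
```

```text
time_s: 29.8
tool_pos: [0.5854, -0.3319, 0.0827]
tool_rot: [0.007, 0.025, 1.0, 0.004]
force: [-0.2, 0.1, -0.2]
finger_gap: 0.061
time_s: 31.05
tool_pos: [0.521, -0.332, 0.2528]
tool_rot: [0.008, 0.026, 1.0, 0.003]
force: [-0.6, 0.1, 1.1]
finger_gap: 0.0852
t 31.05 pos [ 0.521  -0.332   0.2528] gap 0.0852 F [-0.6  0.1  1.1] jaw az 87.0 z [ 0.017  0.005 -1.   ] q [ 0.06  0.43  0.61  1.65 -0.28  1.14  2.26]
  to (0.45, -0.2, 0.3) tool cm [ 7.7  12.84 -4.77]
tin 2377 ((0.5831881761550903, -0.33132028579711914), 0.03159207105636597) 0.0012948779326259943 [ 0.55210641 -0.36210826] [ 0.6146763  -0.30079061]
pan 3169 ((0.5828896164894104, -0.3294765055179596), 0.06008200719952583) 0.0009142128372306202 [ 0.52294619 -0.38939721] [ 0.63354689 -0.27015662]
```

View pics/m7.png

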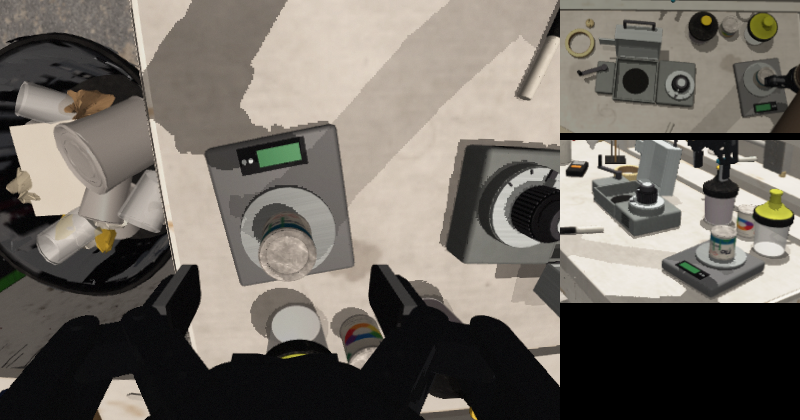

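Run:
```python
from h import *
for tag in('w7','t7'):
    X=cloud(load(tag)); C=np.array([.5543,-.0473])
    r=np.hypot(X[...,0]-C[0],X[...,1]-C[1]);a=np.degrees(np.arctan2(X[...,1]-C[1],X[...,0]-C[0]))%360
    m=(r>.031)&(r<.0375)&(X[...,2]>.08)&(X[...,2]<.095)&(a>100)&(a<260); print(tag,m.sum(),np.median(a[m]) if m.any() else '')
print(env.hand_in())
```

```text
w7 69 164.97654721767802
t7 14 168.18092255234964
the job is handed in; nothing more can be done
None
```

I finished the job and handed it in at about 31 s of the 72 s allowed. The tool reports no verdict.

- **Collar:** my first turn overshot the off mark by about 9° and had not clicked in, so I regripped it and turned it back. A close look then put the tab at 158.8° and the off bar at about 158°. The last check before handing in, from far away and at a slant, read 165–168° from only a few pixels. I put that down to the poor view, because nothing had touched the collar since.
- **Latch and hood:** I swung the latch to about 1.2 rad by its post's position, and the later pictures show it well clear. The hood's measured angle was about 1.74 of 1.75 rad, and the last picture shows it still standing open.
- **Tin:** it stands upright on the pan, with its centre within about 2 mm of the pan's centre. While I was feeling for contact, it was pressed onto the pan with up to about 50 N at the wrist. That was under the 120 N wrist limit, and I eased it to zero before opening the gripper.
- **Other objects:** the bystanders visible in the last pictures look undisturbed. The arm ended clear of everything.

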